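Hang the tube basket and index its carriage over the orange tray

ROBOT

A 7-joint arm with a two-finger parallel gripper is mounted at the origin on the work surface. World frame = base frame: x ahead of the robot, y to its left, z up, the work surface at z = 0. Lengths are in mm, angles in rad, forces in N, time in s.
With the tool pointing down it reaches from about 400 to 900 mm from the base axis. Payload 5.6 kg.
Tool frame: the origin (TCP) lies midway between the tips of the shut fingers; the grasp point (between the pads) lies 19 mm behind it; z points along the fingers, y is the line along which they close (so a half turn about z gives the same grasp; the last joint's range is limited). The gripper opens to 92 mm and grips with 3 to 60 N. Pads are 20 mm wide; open, the fingers measure 128 mm over their backs; the gripper's body (75 mm by 189 mm) begins 69 mm behind the grasp point.
Start: joints at [-1.204, 0.468, -0.012, 1.603, 0.006, 1.071, -0.056], TCP at [259.019, 596.171, 187.692] pointing down, gripper open.
Joint ranges: [-2.53, 2.53], [-0.31, 2.02], [-1.57, 1.55], [0.28, 2.44], [-1.29, 4.43], [0.15, 1.84], [-2.92, 2.92]. Speed limits (rad/s): [2.57, 2.57, 3.14, 3.14, 3.14, 3.14, 3.14].

INTERFACE

Orientations are given as a rotation vector (axis times angle).
In Python, from cell import robot, grip, kin, viewer gives the robot as it stands. Calls block until the motion is done:
- robot.movep(position, orientation): joint-space move of the TCP to a pose.
- robot.servo_line(position, feed=150, rotation=None): straight line of the TCP; rotation=None keeps the orientation; feed is the mean speed in mm/s.
- robot.goto_joints(angles): joint-space move.
- grip(opening, newtons=None): opening from 0.0 (shut) to 1.0 (fully open); newtons is the grip in N (None keeps the last); returns when the fingers have stopped.
- robot.hold(seconds).
- kin.ik(position, orientation): joint angles nearest the present ones, or None.
- robot.observe(): the state.
- viewer.read_camera(name): name is "scene" or "side" or "wrist"; returns the picture (480x640x3 uint8, red, green, blue); there is no depth.
- viewer.camera_info(name): a dict with "camera_matrix" (3x3 intrinsics, pixels), "R" (3x3) and "t" (3): a world point X has camera coordinates R X + t. Camera axes: x right, y down, z forward; pixel columns grow to the right and rows downward; lengths in mm; the calibration is good to about 2 mm. The wrist camera is an equidistant fisheye: a pixel r from the principal point sees the ray r / f radians off the axis. A picture is of the moment at which its call begins: read the wrist's pose just before it. camera_info takes no time and is no camera call; for the wrist camera it gives the pose at the moment of the call.
A pose or a line that the arm cannot do raises robot.IKError and nothing moves.
- robot.job_done(): hands the job in; it is judged then, once.
Trained networks look in the newest picture that a camera, given by its name, has taken for a name from the list of things; names that differ only in an ending like _2 or _b are one class to them, and where a whole thing is asked for, a point or a joint stands for the part that bears it (a point fixed in the world has none). Each returns a list of dicts, best first, with "confidence" (0 to 1); they miss things now and then, are a little off and sometimes report something else, mostly with a low value. They report only what shows in the picture. A call takes as long as a camera call. They do not tell look-alikes from the thing itself.
- viewer.silhouettes(name, camera): "mask" (480x640 bool, what is visible of it).
- viewer.pinpoint(name, camera): "at" ([x, y, z] in mm, in the coordinates of the camera as it stood for that picture, good to about 4 mm: a listed point, or the origin of a listed thing).
The state is a dict: "t": time; "joints": joint angles; "joint_velocities": joint speeds; "joint_torque": joint torques, N m; "tcp_pos": TCP position; "tcp_rot": TCP orientation; "contact_force": force on the tool from outside, world axes, zero at the start; "wrist_torque": the same for the moment, N m; "grip_width": opening from 0.0 (shut) to 1.0 (fully open); "grip_force": force on a finger pad.
Only numpy, scipy, OpenCV 4.12 (cv2) and the standard library are available. Lean on these libraries where they do the work, as an engineer would, in place of code of your own. Each camera call takes 0.05 s, during which the arm holds its last target. There are 200 camera calls.

TASK

Hang the blue tube basket by its handle bar on both prongs of the twin hook of the blue rail carriage and let go of it, keeping it upright and leaving the wash bottle, beaker and dish where they stand. Then pull up the red lock plunger, slide the carriage to the next hole, on the side where the orange drip tray stands, and let the pin drop into that hole. Finish holding: press the red knob all the way down and keep it held down with the gripper when you stop, with the basket hanging free on the hook.

Things in the scene. Friction and masses are not known exactly. Their poses are not given: they have to be found in the camera images.
- basket: Loose blue tube basket, 75 mm (x) by 108 mm (y), walls 45 mm high, about 0.25 kg, white-capped tubes in it up to 74 mm. Upright rods at y = +-58 mm carry a straight level handle bar along y, 8 mm thick, centre line 150 mm above the underside. Origin: centre of underside, z up. Grip the bar's middle from above, fingers closing along x.
- basket_bar (a point): Middle of the basket's handle bar, on its centre line; axes as the basket's (bar along y).
- hook_seat (a point): On the carriage: place of the bar's middle when hung, 215 mm up; axes as the rail's. Two 8 mm prongs at y = +-42 mm (fingers fit between) run from the carriage to -x (robot side), dip under this point (centre 8 mm below it) and turn up to tips at x = -22, 24 mm above it; past x = 22 their tops are 8 mm up. Bring the bar, along y, from -x over the tips, box below the prongs, then down.
- rail: Fixed aluminium rail on two dark end posts 230 mm high at y = +-195 mm. Origin on the bench under the rail's middle, z up; y runs along the rail to the robot's left, x away from the robot. Beam top 215 mm up, with three index holes at y = -120, 0 and +120 mm, each 12 mm wide along y.
- carriage (a joint): Slide of the blue carriage along the rail's y (m): 0 = pin over the middle hole (start, to within 2 mm), +0.120 = hole on the robot's left, -0.120 = on its right; stops at +-0.126. Friction 1.5 N. While the pin is in a hole it moves 2 mm at most.
- plunger (a joint): Height of the lock plunger (m): 0 = spring rest, 8 mm pin 8 mm deep in a hole. Up is positive, to 0.018; the pin is clear of the beam above 0.008, and between holes rests on it at 0.008. Pressed down over a hole it goes negative, to the stop at -0.005 = all the way down; let go, it springs back to 0. Spring 600 N/m both ways (3 N at the stop).
- plunger_knob (a point): Centre of the red plunger knob on top of the carriage, an upright cylinder 30 mm in diameter, 32 mm tall, 14 mm clear below it at rest; 275 mm above the bench at plunger 0, 120 mm from the hook seat along the rail's x. Axes as the rail's. Grip it from above.
- tray_orange: Fixed orange drip tray 100 x 100 x 24 mm on the bench, under the hook's place at one of the two end holes; origin: centre of underside.
- tray_green: Fixed green drip tray, same size, at the other end hole; not the one wanted.
- wash_bottle: White wash bottle, 64 mm in diameter, 150 mm tall, loose; origin: centre of underside. Leave alone.
- beaker: Glass beaker, 76 mm across, 90 mm tall, loose, on the bench under or just behind the rail; origin: centre of underside. Leave alone.
- dish: Glass dish, 90 mm across, 15 mm tall, loose, on the bench under or just behind the rail; origin: centre of underside. Leave alone.
There are look-alikes about, which are no part of the job. There is more than one size of the basket; the job needs the smaller. Of the things like the tray_orange, leave any that is pink; of the rest the larger one is meant.

How it is judged (in metres and radians):
On the way, in this order (a step that is already met when the one before it is completed fails the run):
1. the basket hangs by its bar on the twin hook, let go by the fingers (x of basket_bar in the frame of hook_seat between -0.018 and 0.018 m and y of basket_bar in the frame of hook_seat between -0.02 and 0.02 m and z of basket_bar in the frame of hook_seat between -0.012 and 0.012 m and contact force between basket and rail above 1 N and contact force between the fingers and basket below 0.2 N), for 0.3 s.
2. the lock plunger is pulled up clear of the hole while the basket hangs (value of joint plunger above 0.009 m and x of basket_bar in the frame of hook_seat between -0.018 and 0.018 m), for 0.05 s.
At the end, for the whole second after the job is handed in: Robot still pressing the red knob: plunger below -0.003 m. Carriage within 4 mm of the end hole on the orange tray's side. Basket hangs on the hook alone, underside over 45 mm up, bar within 18, 20, 12 mm (x, y, z) of the hook seat, not touched by the fingers (all of step 1 and value of joint plunger below -0.003 m and contact force between the fingers and rail above 0.5 N and horizontal distance between hook_seat and tray_orange below 0.05 m and height (world z) of basket above 0.045 m and (value of joint carriage between 0.116 and 0.124 m or value of joint carriage between -0.124 and -0.116 m)); the arm keeps its last pose, push and grip.
It fails at once if the wash bottle is moved more than 30 mm (distance of wash_bottle from where it was at the start of the episode above 0.03 m).
It fails at once if the beaker is moved more than 30 mm (distance of beaker from where it was at the start of the episode above 0.03 m).
It fails at once if the dish is moved more than 30 mm (distance of dish from where it was at the start of the episode above 0.03 m).
It fails at once if the basket is tipped more than 40 degrees (angle between basket's own z axis and vertical above 0.7 rad).
It also fails if it takes over 64 s, if anything falls off the work surface, if the arm or the gripper's body presses on something with over 40 N, if the wrist force passes 120 N, or if a joint passes its speed limit or range.

## Working session

There is one attempt and no reset: what is moved stays moved. The work goes in short steps, each a Python script; the robot and the scene stay as the last script left them, time stands still between calls to the robot, and variables do not carry over. Pictures are saved under pics/ and viewed, at most 14 in all, crops included, and the job is handed in when it is done.

```bash
ls; mkdir -p pics; cat > h.py <<'E'
import numpy as np, cv2
from cell import robot, grip, kin, viewer
def snap(c,f=None):
    im=viewer.read_camera(c)
    if f: cv2.imwrite('pics/'+f,im[:,:,::-1])
    return im
def world(p,info): return np.array(info['R']).T@(np.array(p)-np.array(info['t']))
def pins(c,names):
    i=viewer.camera_info(c)
    for n in names:
        for d in viewer.pinpoint(n,c):
            print(c,n,round(d['confidence'],2),world(d['at'],i).round(0))
E
python3 - <<'E'
from h import *
a=snap('scene','s0.png'); 
pins('scene',['basket','basket_bar','hook_seat','rail','plunger_knob','tray_orange','tray_green','wash_bottle','beaker','dish'])
b=snap('side','d0.png')
pins('side',['basket','basket_bar','hook_seat','rail','plunger_knob','tray_orange','tray_green','wash_bottle','beaker','dish'])
o=robot.observe(); print(o['t'],o['tcp_rot'])
for c in('scene','side'):
  i=viewer.camera_info(c);print(c,(-np.array(i['R']).T@i['t']).round(0))
E
```

```text
pics
scene basket 0.95 [262. 369.  -7.]
scene basket 0.82 [430. 362.   2.]
scene basket_bar 0.98 [431. 363. 151.]
scene basket_bar 0.61 [264. 368. 193.]
scene hook_seat 0.96 [501. -25. 218.]
scene hook_seat 0.53 [619. -31. 278.]
scene plunger_knob 0.61 [636. -88.   1.]
scene plunger_knob 0.5 [617. -32. 278.]
scene tray_orange 0.79 [362.  18.  -2.]
scene tray_orange 0.72 [782.  48.  -1.]
scene tray_green 0.57 [ 489. -144.   -1.]
scene wash_bottle 0.65 [ 449. -366.   -0.]
scene beaker 0.61 [637. -91.   4.]
scene beaker 0.59 [432. 365. 149.]
scene dish 0.89 [620.  33.   1.]
side basket 0.85 [433. 362.  -3.]
side basket 0.82 [261. 368.  -4.]
side basket_bar 0.87 [261. 372. 192.]
side basket_bar 0.85 [430. 360. 149.]
side hook_seat 0.92 [505. -28. 213.]
side plunger_knob 0.6 [618. -35. 271.]
side plunger_knob 0.39 [641. -88.   2.]
side tray_orange 0.62 [502.  94.   0.]
side tray_orange 0.58 [783.  56.  -2.]
side tray_orange 0.55 [362.  21.   0.]
side tray_green 0.87 [ 485. -144.   -0.]
side wash_bottle 0.97 [ 450. -373.    4.]
side wash_bottle 0.21 [432. 363.   1.]
side beaker 0.75 [638. -85.   5.]
side dish 0.78 [621.  42.  -2.]
1.1 [6.39315077e-01 3.07577543e+00 1.82685552e-05]
scene [1139.  631. 1639.]
side [  199. -1225.  1317.]
```

View pics/s0.png

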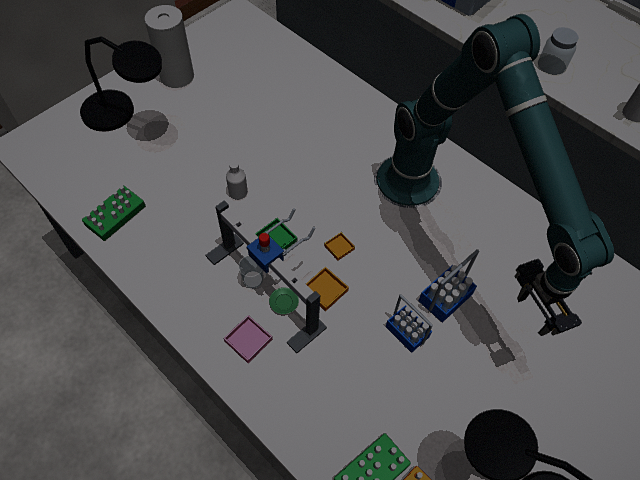

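View pics/d0.png

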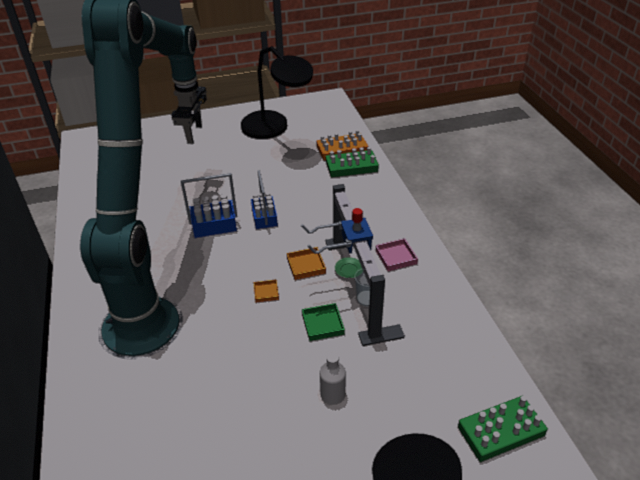

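The small basket stands near (431,362), scene pixel (410,325). The larger orange tray is at the rail's +y end, scene (325,288); the small orange one and the pink one are decoys. Next is a wrist view over the basket and then over the hook.

```bash
cat >> h.py <<'E'
def down(yaw,flip=0):
    """tool down, finger closing axis (tool y) at world angle yaw (rad)"""
    th=np.pi/4+yaw/2+(np.pi/2 if flip else 0)
    if th>np.pi/2: th-=np.pi
    return np.pi*np.array([np.cos(th),np.sin(th),0])
def st(): 
    o=robot.observe(); print('t',round(o['t'],1),'tcp',np.round(o['tcp_pos'],1),'F',np.round(o['contact_force'],1),'gw',round(o['grip_width'],3),'gf',np.round(o['grip_force'],1)); return o
E
python3 - <<'E'
from h import *
for f in(0,1):
  for p in([431,362,330],[490,-27,330],[620,-33,300],[620,90,300]):
    q=kin.ik(p,down(-.06,f)); print(f,p,None if q is None else np.round(q,2))
robot.movep([400,340,340],down(0,0)); st()
snap('wrist','w0.png'); pins('wrist',['basket_bar','basket'])
i=viewer.camera_info('wrist');print(np.array(i['R']).round(2),i['camera_matrix'],(-np.array(i['R']).T@i['t']).round(0))
st()
E
```

```text
0 [431, 362, 330] [-1.03  0.2   0.32  1.66 -0.07  1.29 -0.75]
0 [490, -27, 330] [-0.63  0.05  0.65  1.83 -0.03  1.27 -0.03]
0 [620, -33, 300] [-0.49  0.37  0.66  1.58 -0.23  1.28  0.14]
0 [620, 90, 300] [-0.6   0.36  0.54  1.56 -0.19  1.28 -0.09]
1 [431, 362, 330] [-0.56  0.22 -0.24  1.63  0.05  1.3   2.27]
1 [490, -27, 330] [ 1.07  0.3  -1.29  1.74  0.3   1.32  2.8 ]
1 [620, -33, 300] [-0.86  0.64  1.35  1.6  -0.63  1.42 -2.65]
1 [620, 90, 300] [-0.2   0.34  0.01  1.53 -0.    1.27  2.89]
t 2.4 tcp [399.1 341.1 339.4] F [0.3 0.5 0.2] gw 1.0 gf 0.0
wrist basket_bar 0.98 [429. 361. 148.]
wrist basket_bar 0.58 [262. 369. 195.]
wrist basket 0.88 [260. 370.  -1.]
wrist basket 0.7 [429. 361.  -1.]
[[ 1.    0.   -0.  ]
 [ 0.   -0.97  0.25]
 [-0.   -0.25 -0.97]] [[371.64829954   0.         322.02625088]
 [  0.         371.64829954 241.16029712]
 [  0.           0.           1.        ]] [399. 412. 536.]
t 2.5 tcp [399.2 341.  339.1] F [0.3 0.2 0.3] gw 0.998 gf 0.0
```

View pics/w0.png

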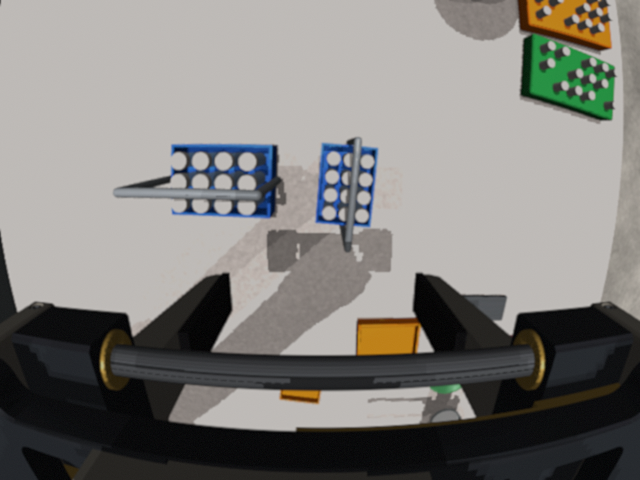

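The small basket's bar runs from about (358,143) to (347,240), slightly rotated. I'll back-project it for yaw, then measure the hook.

```bash
cat >> h.py <<'E'
def onplane(uv,z,i):
    """wrist (fisheye) pixel -> world point at height z"""
    K=np.array(i['camera_matrix']); d=(np.array(uv,float)-K[:2,2])/K[0,0]; r=np.linalg.norm(d)
    R=np.array(i['R']); c=-R.T@i['t']
    ray=R.T@np.r_[d/r*np.sin(r),np.cos(r)]
    return c+ray*(z-c[2])/ray[2]
E
python3 - <<'E'
from h import *
i=viewer.camera_info('wrist')
def yaw(p,q,z):
  a,b=onplane(p,z,i),onplane(q,z,i); v=a-b
  print(a.round(0),b.round(0),'mid',((a+b)/2).round(0),'len',np.linalg.norm(v).round(0),'yaw',np.degrees(np.arctan2(-v[0],v[1])).round(1))
yaw((358,140),(347,241),150)
yaw((322,144),(317,222),45); yaw((377,149),(369,226),45)
robot.movep([520,-110,440],down(-.06)); st()
snap('wrist','w1.png'); pins('wrist',['hook_seat','plunger_knob','tray_orange','beaker','dish'])
i=viewer.camera_info('wrist');np.savez('w1.npz',**{k:np.array(i[k]) for k in('camera_matrix','R','t')})
robot.movep([560,-30,440],down(-.06)); st()
snap('wrist','w2.png'); pins('wrist',['hook_seat','plunger_knob','tray_orange','tray_green'])
i=viewer.camera_info('wrist');np.savez('w2.npz',**{k:np.array(i[k]) for k in('camera_matrix','R','t')})
st()
E
```

```text
[436. 420. 150.] [426. 312. 150.] mid [431. 366. 150.] len 108.0 yaw -5.3
[399. 416.  45.] [392. 312.  45.] mid [396. 364.  45.] len 105.0 yaw -3.6
[471. 410.  45.] [463. 306.  45.] mid [467. 358.  45.] len 104.0 yaw -4.6
t 4.2 tcp [ 520.3 -108.5  439.6] F [0.4 0.6 0.8] gw 1.0 gf 0.0
wrist hook_seat 0.45 [ 487. -143.   -3.]
wrist plunger_knob 0.77 [621. -38. 274.]
wrist tray_orange 0.94 [507.  95.  -1.]
wrist tray_orange 0.77 [361.  25.  -1.]
wrist tray_orange 0.56 [786.  51.   2.]
wrist beaker 0.58 [638. -89.  -0.]
wrist dish 0.64 [620.  40.  -0.]
t 5.0 tcp [560.4 -28.6 439.4] F [ 0.4 -0.8  0.8] gw 0.999 gf 0.0
wrist plunger_knob 0.55 [620. -37. 276.]
wrist tray_orange 0.81 [786.  47.   2.]
wrist tray_orange 0.78 [508.  91.   1.]
wrist tray_orange 0.61 [363.  20.  -4.]
wrist tray_green 0.71 [ 486. -145.   -1.]
t 5.2 tcp [559.7 -31.3 440.4] F [ 0.8 -1.   0.5] gw 1.004 gf 0.0
```

View pics/w1.png

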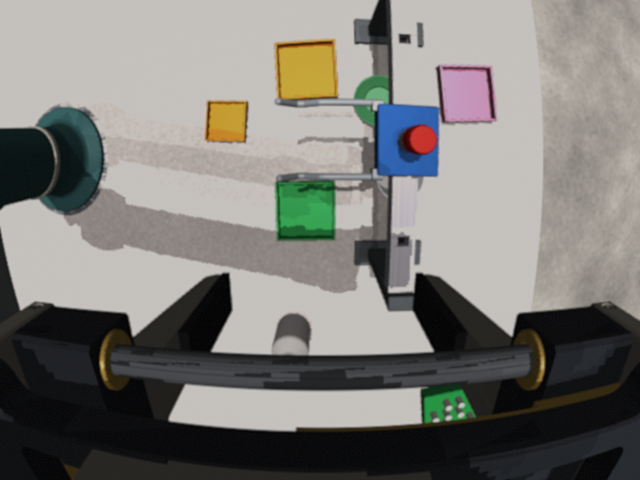

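The twin prongs end at about (279,102) and (279,178), the end holes are at (404,38) and (403,241), and the knob is at (421,139). Computing rail yaw from these.

```bash
python3 - <<'E'
from h import *
i=dict(np.load('w1.npz'))
def yaw(p,q,z):
  a,b=onplane(p,z,i),onplane(q,z,i); v=a-b
  print(a.round(0),b.round(0),'mid',((a+b)/2).round(0),'len',np.linalg.norm(v).round(0),'yaw',np.degrees(np.arctan2(-v[0],v[1])).round(1))
yaw((404.5,38.5),(403,241),215)
yaw((279,102),(279,178),237)
print(onplane((421,139),291,i))
im=cv2.imread('pics/w1.png')
# knob blob and hole blobs in both views
for n in('w1','w2'):
  im=cv2.imread(f'pics/{n}.png').astype(int);i=dict(np.load(n+'.npz'))
  m=((im[:,:,2]>120)&(im[:,:,1]<60)&(im[:,:,0]<60)).astype(np.uint8)
  k,l,s,c=cv2.connectedComponentsWithStats(m); j=1+s[1:,4].argmax(); print(n,s[j],c[j],onplane(c[j],280,i).round(1))
cv2.imwrite('pics/w1c.png',cv2.resize(cv2.imread('pics/w1.png')[20:260,240:480],None,fx=2.5,fy=2.5,interpolation=cv2.INTER_CUBIC))
E
```

```text
[627.  87. 215.] [ 614. -153.  215.] mid [620. -33. 215.] len 240.0 yaw -3.0
[482.  14. 237.] [476. -69. 237.] mid [479. -28. 237.] len 82.0 yaw -3.9
[617.94514001 -34.32976293 291.        ]
w1 [410 125  26  29 574] [422.24041812 139.1533101 ] [622.2 -34.3 280. ]
w2 [371 210  27  28 579] [384.07599309 223.29015544] [621.1 -38.1 280. ]
```

View pics/w2.png

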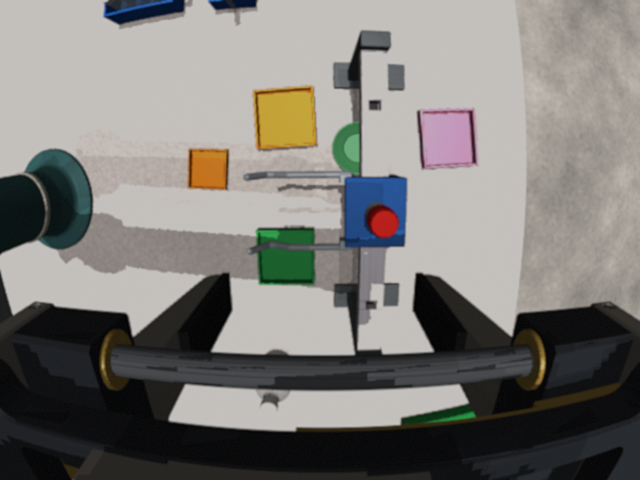

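View pics/w1c.png

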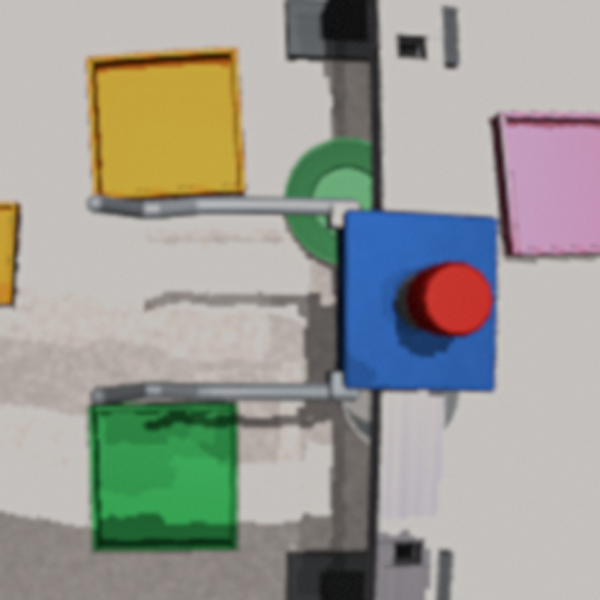

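Rail yaw is about -3.3°, the knob is at (620,-35.5) and the hook seat at (500.5,-28.5,215); the tips back-project to (479,-28), which agrees. Now the grasp.

```bash
python3 - <<'E'
from h import *
robot.movep([430.5,363,260],down(-.075)); grip(0.6)
robot.servo_line([430.5,363,137],feed=100); st()
grip(0,30); robot.hold(.2); st()
robot.servo_line([430.5,363,215],feed=80); robot.hold(.2); o=st()
snap('wrist','w3.png'); pins('wrist',['basket_bar'])
snap('side','d3.png'); pins('side',['basket_bar','basket'])
E
```

```text
t 9.0 tcp [430.9 363.3 137.6] F [0.3 0.5 0.5] gw 0.6 gf 0.0
t 10.1 tcp [430.5 363.  137. ] F [-0.2  0.   0.2] gw 0.002 gf 0.0
t 11.4 tcp [430.3 362.8 214.5] F [-0.2 -0.8 -1.2] gw 0.006 gf 0.0
wrist basket_bar 0.95 [427. 363. 148.]
side basket_bar 0.96 [431. 359. 149.]
side basket_bar 0.57 [265. 372. 193.]
side basket_bar 0.52 [640. -87.   6.]
side basket 0.71 [435. 362.  -4.]
```

View pics/w3.png

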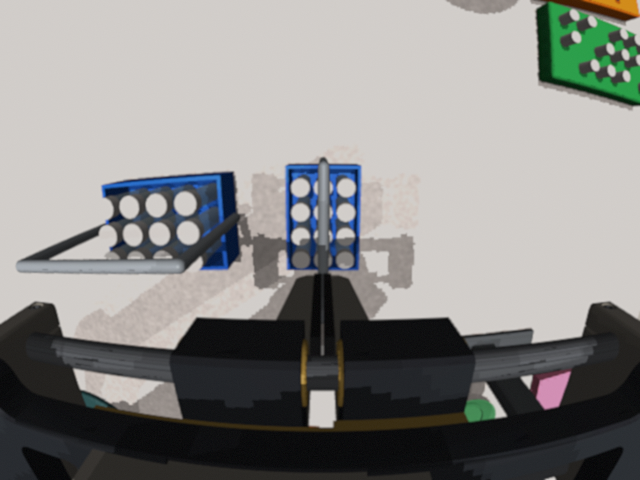

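The grip closed past the bar: width was about 0 and the basket stayed put, with its bar aligned at column 323. I'll go deeper, to the stated grasp point.

```bash
python3 - <<'E'
from h import *
grip(0.6)
robot.servo_line([430.3,363,130],feed=100); grip(0,30); robot.hold(.1); o=st()
if o['grip_width']<.04:
    grip(.6); robot.servo_line([430.3,363,124],feed=60); grip(0,30); robot.hold(.1);o=st()
if o['grip_width']>.04:
    robot.servo_line([430.3,363,170],feed=80); robot.hold(.2); o=st()
snap('side','d4.png'); pins('side',['basket_bar','basket'])
im=cv2.imread('pics/d4.png')[130:290,120:330]; cv2.imwrite('pics/d4c.png',cv2.resize(im,None,fx=3.5,fy=3.5,interpolation=cv2.INTER_CUBIC))
E
```

```text
t 14.5 tcp [430.3 363.  130. ] F [0.6 0.2 0.7] gw 0.005 gf 0.0
t 16.6 tcp [430.7 363.  124.2] F [ 1.1 -0.4  1. ] gw 0.063 gf 29.6
t 17.6 tcp [430.  362.7 169.5] F [-0.4 -0.3 -3.2] gw 0.062 gf 29.2
side basket_bar 0.96 [263. 372. 192.]
side basket_bar 0.59 [430. 359. 192.]
side basket 0.97 [262. 370.  -7.]
side basket 0.71 [432. 358.  43.]
side basket 0.39 [622.  39.   1.]
```

View pics/d4c.png

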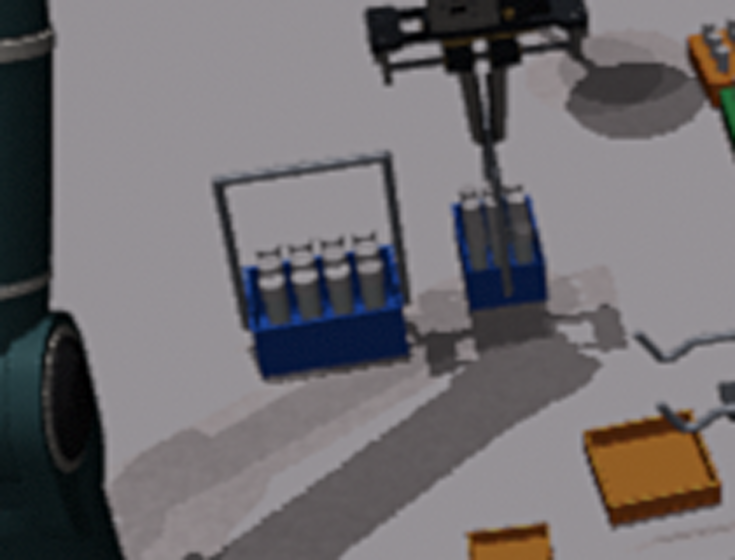

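The basket is lifted, but the fingertips end right at the bar (crop ≈(487,140)), and at TCP z 130 they shut above a bar measured at 149. So the real tips sit about 20 mm above the nominal TCP. I'll set it down and take a deeper grip.

```bash
python3 - <<'E'
from h import *
robot.servo_line([430.3,363,124.5],feed=60); grip(0.5); 
robot.servo_line([430.3,363,110],feed=60); st(); grip(0,30); robot.hold(.1); o=st()
robot.servo_line([430.3,363,170],feed=80); robot.hold(.2); o=st()
snap('side','d5.png'); pins('side',['basket_bar','basket'])
snap('scene'); pins('scene',['basket_bar','basket'])
im=cv2.imread('pics/d5.png')[110:270,160:330]; cv2.imwrite('pics/d5c.png',cv2.resize(im,None,fx=3.5,fy=3.5,interpolation=cv2.INTER_CUBIC))
E
```

```text
t 19.7 tcp [430.  362.6 109.3] F [-0.2 -0.7  0.3] gw 0.503 gf 0.0
t 20.5 tcp [430.  363.1 110. ] F [-2.1 -0.6  2.4] gw 0.074 gf 30.0
t 21.6 tcp [430.1 362.7 169.5] F [-0.3 -0.3 -2.8] gw 0.074 gf 30.0
side basket_bar 0.96 [429. 358. 206.]
side basket_bar 0.64 [264. 372. 195.]
side basket 0.87 [427. 359.  58.]
side basket 0.67 [259. 370.  -3.]
scene basket_bar 0.91 [262. 371. 191.]
scene basket_bar 0.83 [428. 362. 206.]
scene basket 0.92 [425. 361.  58.]
scene basket 0.79 [262. 369.  -3.]
```

View pics/d5c.png

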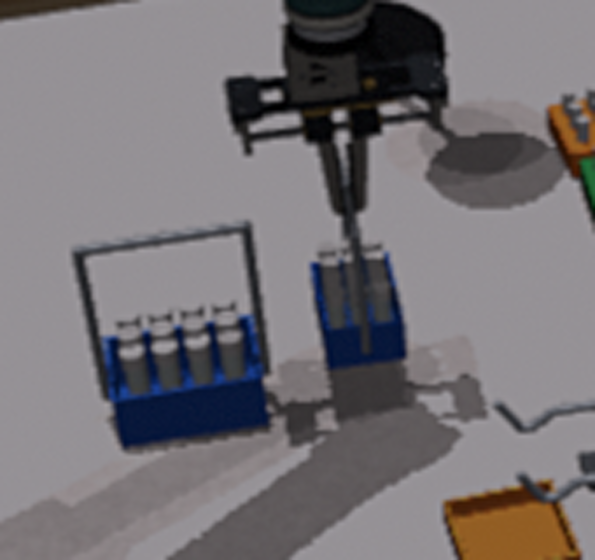

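The grip is good now: bar about 38 mm above the nominal TCP, basket upright. Carry it to over the hook.

```bash
cat >> h.py <<'E'
PSI=-.058; EX=np.array([np.cos(PSI),np.sin(PSI),0]); EY=np.array([-np.sin(PSI),np.cos(PSI),0])
H=np.array([500.5,-28.5,0]); KN=np.array([620.3,-35.5,0])
E
python3 - <<'E'
from h import *
robot.servo_line([430,363,232],feed=150)
robot.servo_line(H-90*EX+[0,0,232],feed=200,rotation=down(PSI)); st()
robot.servo_line(H+[0,0,230],feed=70); robot.hold(.2); st()
snap('side','d6.png'); pins('side',['basket_bar','hook_seat','plunger_knob','basket'])
snap('scene','s6.png'); pins('scene',['basket_bar','hook_seat','plunger_knob','basket'])
a=cv2.resize(cv2.imread('pics/d6.png')[130:330,260:420],None,fx=2.5,fy=2.5,interpolation=cv2.INTER_CUBIC)
b=cv2.resize(cv2.imread('pics/s6.png')[130:330,190:350],None,fx=2.5,fy=2.5,interpolation=cv2.INTER_CUBIC)
cv2.imwrite('pics/c6.png',np.hstack([a,b]))
E
```

```text
t 24.6 tcp [410.7 -22.6 231.9] F [-0.1  0.1 -3.7] gw 0.073 gf 30.0
t 26.2 tcp [500.4 -28.3 230.1] F [-0.3 -0.5 -3.2] gw 0.076 gf 30.0
side basket_bar 0.67 [501. -31. 269.]
side basket_bar 0.66 [264. 371. 193.]
side basket_bar 0.35 [ 489. -144.    2.]
side hook_seat 0.67 [500. -27. 214.]
side plunger_knob 0.66 [622. -34. 274.]
side plunger_knob 0.28 [622.  41.   1.]
side basket 0.84 [258. 371.  -6.]
side basket 0.59 [504. -31. 116.]
scene basket_bar 0.57 [498. -29. 269.]
scene basket_bar 0.56 [263. 369. 194.]
scene hook_seat 0.91 [497. -28. 213.]
scene plunger_knob 0.53 [618. -34. 277.]
scene basket 0.55 [498. -28. 118.]
```

View pics/c6.png

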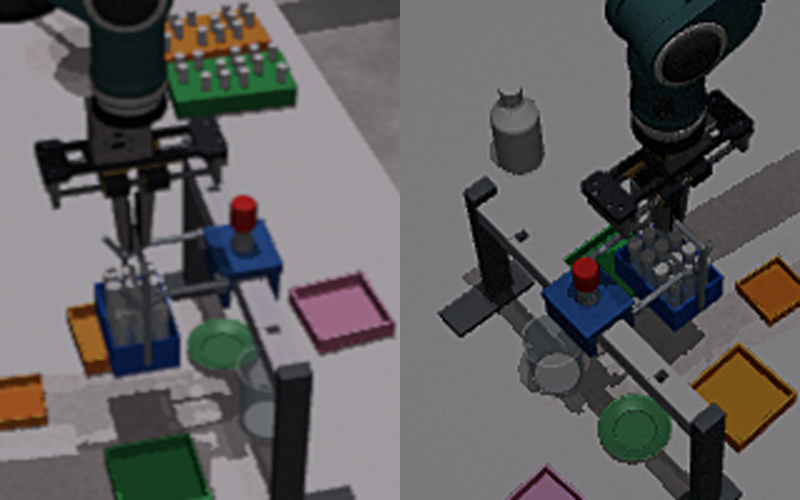

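The bar sits over the seat within about 2 mm, with the box below the prongs. Lower it until the weight comes off, then release.

```bash
python3 - <<'E'
from h import *
robot.servo_line(H+[0,0,184],feed=60); robot.hold(.1); st()
z=184
while z>168:
    z-=1.5; robot.servo_line(H+[0,0,z],feed=30); robot.hold(.05); o=robot.observe()
    if o['contact_force'][2]>0: break
st(); grip(.35); robot.hold(.3); st()
snap('side','d7.png'); pins('side',['basket_bar','hook_seat','basket'])
snap('scene','s7.png'); pins('scene',['basket_bar','hook_seat','basket'])
robot.servo_line(H+[0,0,290],feed=120); robot.hold(.1); st()
a=viewer.read_camera('side'); pins('side',['basket_bar','hook_seat','plunger_knob']);b=viewer.read_camera('scene');pins('scene',['basket_bar','hook_seat','plunger_knob'])
f=lambda x:cv2.resize(x[:,:,::-1],None,fx=2.5,fy=2.5,interpolation=cv2.INTER_CUBIC)
cv2.imwrite('pics/c7.png',np.hstack([f(a[130:330,260:420]),f(b[130:330,190:350])])); st()
E
```

```text
t 27.7 tcp [500.9 -28.5 184.4] F [ 0.2 -0.1 -3.1] gw 0.075 gf 30.0
t 29.8 tcp [500.7 -28.5 174.3] F [-3.   1.4  5.7] gw 0.074 gf 30.0
t 30.7 tcp [500.5 -28.5 173.5] F [-0.1  0.8 -0.6] gw 0.352 gf 0.0
side basket_bar 0.64 [263. 369. 192.]
side basket_bar 0.6 [500. -34. 214.]
side hook_seat 0.83 [500. -28. 213.]
side basket 0.84 [260. 369.  -3.]
scene basket_bar 0.75 [263. 367. 192.]
scene basket_bar 0.56 [497. -30. 214.]
scene hook_seat 0.8 [500. -24. 214.]
scene basket 0.79 [261. 368.  -8.]
scene basket 0.57 [496. -33.  66.]
t 32.3 tcp [500.  -28.5 289.3] F [-0.3  0.4  0.2] gw 0.348 gf 0.0
side basket_bar 0.74 [501. -33. 215.]
side basket_bar 0.63 [262. 371. 193.]
side hook_seat 0.89 [504. -27. 215.]
side plunger_knob 0.59 [618. -34. 276.]
scene basket_bar 0.92 [498. -27. 215.]
scene basket_bar 0.63 [264. 368. 195.]
scene hook_seat 0.93 [501. -22. 217.]
scene plunger_knob 0.47 [619. -30. 277.]
t 32.7 tcp [500.5 -28.6 289.9] F [ 0.   0.3 -0.6] gw 0.348 gf 0.0
```

View pics/c7.png

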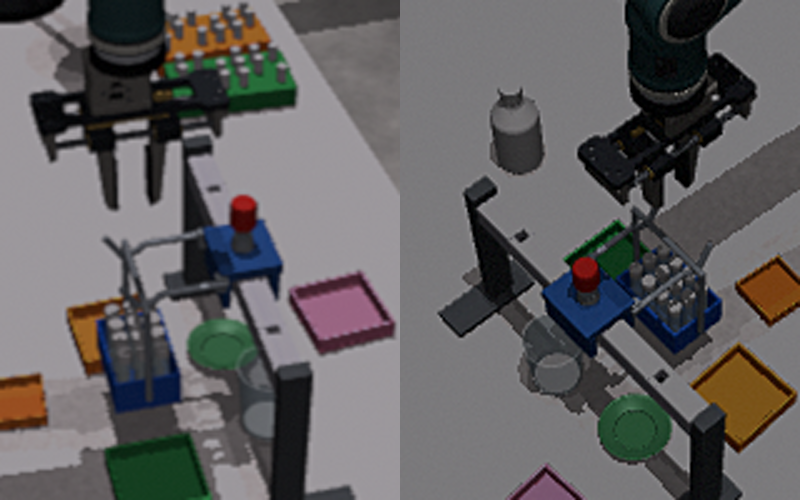

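The basket hangs on both prongs (bar ≈(500,-30,215)) and everything else is undisturbed. Now grip the knob and pull it up.

```bash
python3 - <<'E'
from h import *
K=np.array([620,-35,0.])
robot.servo_line(H+[0,0,310],feed=150); grip(.75)
robot.servo_line(K+[0,0,300],feed=150,rotation=down(PSI))
robot.servo_line(K+[0,0,235],feed=80); st()
grip(0,45); robot.hold(.2); st()
robot.servo_line(K+[0,0,248.5],feed=40); robot.hold(.2); st()
snap('side'); pins('side',['plunger_knob','hook_seat','basket_bar']); snap('scene'); pins('scene',['plunger_knob','basket_bar'])
E
```

```text
t 35.6 tcp [620.4 -35.2 235.4] F [ 0.3 -0.8  0.6] gw 0.751 gf 0.0
t 36.4 tcp [619.8 -35.  234.9] F [-2.2 -0.1  0.4] gw 0.314 gf 45.0
t 37.1 tcp [619.7 -35.  248.1] F [ 0.8 -0.2 -7.8] gw 0.311 gf 45.0
side plunger_knob 0.7 [616. -34. 285.]
side hook_seat 0.97 [501. -27. 213.]
side basket_bar 0.7 [500. -31. 213.]
side basket_bar 0.59 [262. 372. 195.]
scene plunger_knob 0.4 [616. -32. 291.]
scene basket_bar 0.65 [265. 368. 192.]
scene basket_bar 0.6 [500. -30. 214.]
```

Pulling force is 7.8 N, so the plunger is up about 13 mm. Slide to +y and lower the pin.

```bash
python3 - <<'E'
from h import *
K=np.array([620,-35,0.])
robot.servo_line(K+20*EY+[0,0,248.5],feed=40); st()
T=K+120*EY
robot.servo_line(T+[0,0,248.5],feed=60); robot.hold(.3); st()
robot.servo_line(T+[0,0,241],feed=40); robot.hold(.1); st()
robot.servo_line(T+[0,0,236],feed=30); robot.hold(.2); st()
snap('side'); pins('side',['plunger_knob','hook_seat','basket_bar']); snap('scene'); pins('scene',['plunger_knob','hook_seat','basket_bar'])
E
```

```text
t 38.1 tcp [620.8 -13.4 248.2] F [-2.4  1.9 -7.2] gw 0.313 gf 45.0
t 40.2 tcp [625.9  86.1 248. ] F [-5.8 -1.1 -7.1] gw 0.313 gf 45.0
t 40.7 tcp [625.9  86.2 241.2] F [-7.3 -0.2 -3.1] gw 0.313 gf 45.0
t 41.2 tcp [625.9  86.1 236.7] F [-8.6  0.4 -0.3] gw 0.315 gf 45.0
side plunger_knob 0.45 [626.  85. 275.]
side hook_seat 0.81 [512.  93. 217.]
side basket_bar 0.73 [ 452. -372.    3.]
side basket_bar 0.59 [263. 373. 194.]
side basket_bar 0.52 [ 487. -147.    0.]
scene plunger_knob 0.44 [622.  88. 278.]
scene hook_seat 0.96 [504.  96. 216.]
scene basket_bar 0.8 [264. 370. 193.]
scene basket_bar 0.62 [506.  95. 212.]
```

The force follows the spring down to 0 at rest height, so the pin is in the hole (carriage ≈ +0.120). Ease the x side force and press down.

```bash
python3 - <<'E'
from h import *
T=np.array([620,-35,0.])+120*EY-1.2*EX
robot.servo_line(T+[0,0,236],feed=20); robot.hold(.2); st()
z=236
while z>220:
    z-=1; robot.servo_line(T+[0,0,z],feed=20); robot.hold(.1); o=st()
    if o['contact_force'][2]>14: break
robot.hold(.3); st()
a=snap('side'); pins('side',['plunger_knob','hook_seat','basket_bar','basket','tray_orange']);b=snap('scene'); pins('scene',['plunger_knob','hook_seat','basket_bar','basket'])
f=lambda x:cv2.resize(x[:,:,::-1],None,fx=2.5,fy=2.5,interpolation=cv2.INTER_CUBIC)
cv2.imwrite('pics/c9.png',np.hstack([f(a[130:330,260:420]),f(b[160:360,220:380])])); st()
E
```

```text
t 42.0 tcp [626.   86.1 237. ] F [-5.5 -0.1 -0.4] gw 0.312 gf 45.0
t 42.4 tcp [626.   86.2 236.1] F [-5.7  0.1 -0.6] gw 0.314 gf 45.0
t 42.8 tcp [626.   86.2 235.2] F [-5.1  0.4 -1. ] gw 0.312 gf 45.0
t 43.1 tcp [626.   86.2 234.2] F [-5.9 -0.6  1.2] gw 0.315 gf 45.0
t 43.5 tcp [626.   86.2 233.4] F [-7.1  0.3  0.7] gw 0.317 gf 45.0
t 43.8 tcp [626.   86.2 232.4] F [-7.6 -0.1  1.4] gw 0.314 gf 45.0
t 44.1 tcp [626.   86.2 231.5] F [-7.3 -0.4  1.7] gw 0.314 gf 45.0
t 44.5 tcp [626.   86.1 230.6] F [-7.   0.7  2.2] gw 0.319 gf 45.0
t 44.9 tcp [626.   86.2 230. ] F [-8.2  0.3  5. ] gw 0.31 gf 45.0
t 45.2 tcp [626.1  86.2 230. ] F [-9.6 -0.4  9.5] gw 0.318 gf 45.0
t 45.5 tcp [626.1  86.2 229.9] F [-12.    0.6  16.5] gw 0.319 gf 45.0
t 45.9 tcp [626.1  86.2 229.9] F [-11.9   1.1  16.1] gw 0.314 gf 45.0
side plunger_knob 0.6 [622.  88. 266.]
side plunger_knob 0.2 [510.  92. 215.]
side hook_seat 0.81 [510.  95. 213.]
side basket_bar 0.71 [505.  88. 213.]
side basket_bar 0.58 [263. 372. 195.]
side basket 0.92 [508.  89.  64.]
side basket 0.57 [260. 369.  -5.]
side tray_orange 0.98 [504.  91.  -2.]
side tray_orange 0.91 [366.  19.  -2.]
side tray_orange 0.59 [786.  53.   0.]
scene plunger_knob 0.64 [623.  92. 272.]
scene plunger_knob 0.25 [635. -90.   1.]
scene hook_seat 0.73 [504.  99. 214.]
scene basket_bar 0.83 [505.  93. 214.]
scene basket_bar 0.7 [263. 368. 190.]
scene basket 0.88 [504.  91.  65.]
t 46.4 tcp [626.1  86.2 229.9] F [-12.9   1.5  14.9] gw 0.315 gf 45.0
```

View pics/c9.png

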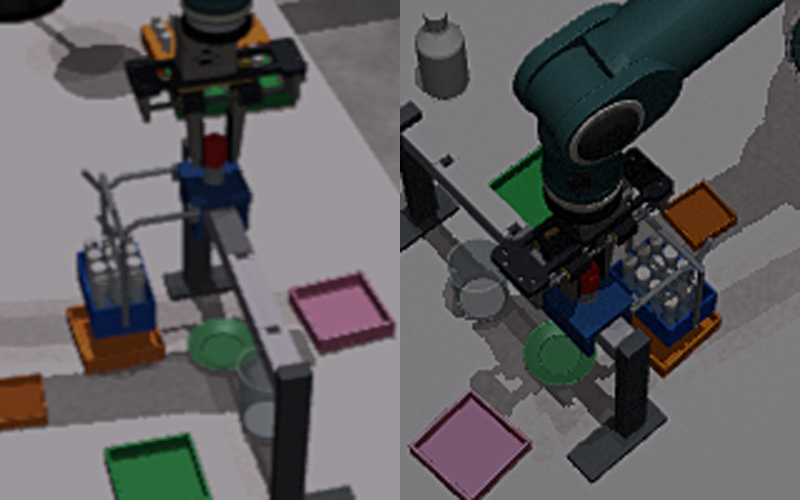

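The hard stop is reached (5 mm below rest, about 15 N), and the basket hangs free over the large orange tray. Handing in.

```bash
python3 -c "
from h import *
print(robot.job_done())"
```

```text
the job is handed in; nothing more can be done
None
```

I handed the job in at about 46 s of robot time: the basket hangs free on both prongs, the carriage is pinned in the hole above the large orange tray, and the gripper holds the red knob down at its stop. The hand-in call reported no verdict.

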